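# Sieve the spent cells

### The arm

A 6-joint arm with a two-finger parallel gripper is mounted at the origin on the work surface. World frame = base frame: x ahead of the robot, y to its left, z up, the work surface at z = 0. Lengths are in m, angles in rad, forces in N, time in s.
With the tool pointing down it reaches from about 0.4 to 0.825 m from the base axis. Payload 7 kg.
Tool frame: the origin (TCP) lies on the front face of the gripper's body, between the roots of the fingers; the fingertips stand 66 mm ahead of it and the grasp point (between the pads) lies 47 mm ahead of it; z points along the fingers, y is the line along which they close (so a half turn about z gives the same grasp; the last joint's range is limited). The gripper opens to 88 mm and grips with 3 to 60 N. Pads are 19 mm wide; open, the fingers measure 130 mm over their backs; the gripper's body (78 mm by 193 mm) begins 47 mm behind the grasp point.
Start: joints at [-0.974, 0.359, 0.012, 0, -1.224, -0.288], TCP at [0.205, -0.643, 0.292] pointing down, gripper open.
Joint ranges: [-3.07, 3.07], [-1.43, 2.12], [-1.02, 1.25], [-3.03, 1.67], [-3.05, -0], [-3.03, 3.03]. Speed limits (rad/s): [2.39, 2.39, 3.01, 3.14, 3.14, 3.14].

### API

Orientations are given as [roll, pitch, yaw] about the fixed x, y, z axes, in that order (R = Rz(yaw) Ry(pitch) Rx(roll)).
In Python, from station import arm gives the robot as it stands. The module is installed in compiled form; this text tells all that it offers.
- The arm moves only by the tool move_arm, never from a script. Its argument "increments" is a list of rows, each an object of numbers: "jaw": the gripper command: -1 is shut, 1 is fully open, values between are in proportion; "dx", "dy", "dz": the shift along the tool's x, y, z in m; "twist": the turn about the tool's z in rad. A call has 1 to 12 rows; each row shifts and turns the commanded pose from where the row before left it, along the tool's axes as they then stand; what a row does not reach is not made up. A row lasts 1/12 s, in which the tool goes at most 41.7 mm and 7.16 degrees, less where a joint would pass 70% of its speed; a pose out of reach is approached as far as the arm can. A call is refused whole if a number of a shift passes 0.0417 or a number of a turn 0.125, either way. A call with a gripper value outside its range is refused whole. The fingers move at their own pace and stop on an object; "force" is the grip in N (left out, the last holds). Time passes only in rows, so rows that do not move let the fingers close. It gives the time, the measured TCP pose, the force, the opening and the grip force at its end, in the units of the state.
- arm.get_state(): the state, without advancing time (a new reading comes with each control period).
- arm.grab_frame(name): name is "side" or "top" or "wrist"; returns the picture (420x560x3 uint8, blue, green, red); there is no depth.
- arm.camera_info(name): a dict with "K" (3x3 intrinsics, pixels), "extrinsics" (4x4, takes a point from camera to world coordinates). Camera axes: x right, y down, z forward; pixel columns grow to the right and rows downward; lengths in m; the calibration is good to about 2 mm. A picture is of the moment at which its call begins: read the wrist's pose just before it. camera_info takes no time and is no camera call; for the wrist camera it gives the pose at the moment of the call.
- arm.job_done(): hands the job in; it is judged then, once.
Trained networks look in the newest picture that a camera, given by its name, has taken for a name from the list of things; names that differ only in an ending like _2 or _b are one class to them, and where a whole thing is asked for, a point or a joint stands for the part that bears it (a point fixed in the world has none). Each returns a list of dicts, best first, with "score" (0 to 1); they miss things now and then, are a little off and sometimes report something else, mostly with a low value. They report only what shows in the picture. A call takes as long as a camera call. They do not tell look-alikes from the thing itself.
- arm.find_in(camera, name): "position" ([x, y, z] in m, in world coordinates, good to about 4 mm: the middle of the surface that is visible of it).
- arm.silhouettes(camera, name): "pixels" (420x560 bool, what is visible of it).
- arm.pinpoint(camera, name): "position" ([x, y, z] in m, in world coordinates, good to about 4 mm: a listed point, or the origin of a listed thing).
The state is a dict: "t": time; "q": joint angles; "qd": joint speeds; "joint_efforts": joint torques, N m; "eef_pos": TCP position; "ee_rot": TCP orientation; "force": force on the tool from outside, world axes, zero at the start; "moment": the same for the moment, N m; "width": finger opening in m; "gripper_force": force on a finger pad.
Only numpy, scipy, OpenCV 4.12 (cv2) and the standard library are available. Lean on these libraries where they do the work, as an engineer would, in place of code of your own. Each camera call takes 0.05 s, during which the arm holds its last target. There are 200 camera calls.

### The job

Lift the loaded sieve by its handle, hold it level over the open grey archive box and shake it side to side until all four small cells have dropped through into the box, the two large ones staying in the sieve. Then stand the sieve with the large cells flat inside the shallow box lid and let go. Keep the sieve level throughout - shake the cells out, do not tip them out - and do not disturb the box file, pencil pot, stapler or cards.

Things in the scene. Friction and masses are not known exactly. Their poses are not given: they have to be found in the camera images.
- sieve: Aluminium hand sieve: rectangular pan 140 (its x) by 139 (its y) mm, 3 mm walls 50 mm high, about 0.3 kg empty, 0.6 kg loaded. Origin: centre of its underside, z up. A 3 mm rib along x, 42 mm high, parts it into two lanes 65 mm wide. Cells stay in if it is carried level and smoothly.
- sieve_handle (a point): Middle of the sieve's wooden handle bar, 131 mm over its underside centre. The bar runs along the sieve's y, 145 mm long, 16 mm thick (x) and 22 mm high, on a flat upright at each end. Axes as the sieve's. Pinch it here from above, closing along the sieve's x.
- sieve_floor (a point): Lowest line of the sieve's floor, 5 mm over its underside, at x = y = 0. The floor is a shallow V rising 7 degrees (0.122 rad) both ways to x = +-47 mm, so round cells lie in the middle while it is level and still; shaken along its own x, 60 to 80 mm to and fro at about 0.3 m/s, they roll to the slots.
- sieve_slot (a point): Centre of the open slot at the sieve's +x end wall, 57 mm from the middle, 11 mm up; a like slot is at -x. Each is 20 mm wide between floor edge and end wall, right across both lanes: small cells drop through, large ones cannot.
- box: Open grey archive box that collects what falls through, fixed to the table, 270 (x) by 190 (y) by 70 mm high outside, walls and floor 4 mm. Origin: centre of its underside, z up.
- tray: Shallow grey box lid lying open side up, fixed to the table, 196 by 196 mm outside, rim 18 mm high, walls and floor 4 mm; the sieve is to stand flat on its floor. Origin: centre of its underside, z up.
- upright: Bystander: grey box file standing upright, 90 (x) by 50 (y) by 140 mm high, loose. Origin: centre of its underside.
- pencils: Bystander: round dark steel pencil pot 70 mm across with pencils up to 146 mm above the table, loose. Origin: centre of its underside.
- stapler: Bystander: desk stapler 150 (x) by 40 (y) by 70 mm high, loose. Origin: centre of its underside.
- cards: Bystander: pack of record cards 104 (x) by 133 (y) by 42 mm high, loose. Origin: centre of its underside.
- small1: Small cell, 14.5 mm thick and 50 mm long, 23 g; bare metal-jacketed round dry cell; origin at its centre, its y axis along the cell. Starts in the sieve, two small cells to a lane, one each side of the large one, lying along the sieve's y.
- small2: Small cell, 14.5 mm thick and 50 mm long, 23 g; bare metal-jacketed round dry cell; origin at its centre, its y axis along the cell. Starts in the sieve, two small cells to a lane, one each side of the large one, lying along the sieve's y.
- small3: Small cell, 14.5 mm thick and 50 mm long, 23 g; bare metal-jacketed round dry cell; origin at its centre, its y axis along the cell. Starts in the sieve, two small cells to a lane, one each side of the large one, lying along the sieve's y.
- small4: Small cell, 14.5 mm thick and 50 mm long, 23 g; bare metal-jacketed round dry cell; origin at its centre, its y axis along the cell. Starts in the sieve, two small cells to a lane, one each side of the large one, lying along the sieve's y.
- large1: Large cell, 34 mm thick and 60 mm long, about 110 g; bare metal-jacketed round dry cell; origin at its centre, its y axis along the cell. Starts in the middle of a lane of the sieve, lying along its y; too thick for the slots.
- large2: Large cell, 34 mm thick and 60 mm long, about 110 g; bare metal-jacketed round dry cell; origin at its centre, its y axis along the cell. Starts in the middle of a lane of the sieve, lying along its y; too thick for the slots.
Not all that is in view belongs to the job. There is more than one size of the sieve; the one meant has the size given above. Leave any pink look-alike of the large1 alone.

How it is judged:
On the way, in this order (a step that is already met when the one before it is completed fails the run):
1. The sieve is lifted well off the table with all six cells still in it (height (world z) of sieve above 0.05 m and x of small1 in the frame of sieve between -0.072 and 0.072 m and y of small1 in the frame of sieve between -0.072 and 0.072 m and z of small1 in the frame of sieve between 0.004 and 0.06 m and x of small2 in the frame of sieve between -0.072 and 0.072 m and y of small2 in the frame of sieve between -0.072 and 0.072 m and z of small2 in the frame of sieve between 0.004 and 0.06 m and x of small3 in the frame of sieve between -0.072 and 0.072 m and y of small3 in the frame of sieve between -0.072 and 0.072 m and z of small3 in the frame of sieve between 0.004 and 0.06 m and x of small4 in the frame of sieve between -0.072 and 0.072 m and y of small4 in the frame of sieve between -0.072 and 0.072 m and z of small4 in the frame of sieve between 0.004 and 0.06 m and x of large1 in the frame of sieve between -0.072 and 0.072 m and y of large1 in the frame of sieve between -0.072 and 0.072 m and z of large1 in the frame of sieve between 0.004 and 0.06 m and x of large2 in the frame of sieve between -0.072 and 0.072 m and y of large2 in the frame of sieve between -0.072 and 0.072 m and z of large2 in the frame of sieve between 0.004 and 0.06 m), for 0.1 s.
2. All four small cells lie in the box, both large cells are in the sieve, and the sieve is still held up over the box (x of small1 in the frame of box between -0.133 and 0.133 m and y of small1 in the frame of box between -0.093 and 0.093 m and z of small1 in the frame of box between 0 and 0.05 m and x of small2 in the frame of box between -0.133 and 0.133 m and y of small2 in the frame of box between -0.093 and 0.093 m and z of small2 in the frame of box between 0 and 0.05 m and x of small3 in the frame of box between -0.133 and 0.133 m and y of small3 in the frame of box between -0.093 and 0.093 m and z of small3 in the frame of box between 0 and 0.05 m and x of small4 in the frame of box between -0.133 and 0.133 m and y of small4 in the frame of box between -0.093 and 0.093 m and z of small4 in the frame of box between 0 and 0.05 m and x of large1 in the frame of sieve between -0.072 and 0.072 m and y of large1 in the frame of sieve between -0.072 and 0.072 m and z of large1 in the frame of sieve between 0.004 and 0.06 m and x of large2 in the frame of sieve between -0.072 and 0.072 m and y of large2 in the frame of sieve between -0.072 and 0.072 m and z of large2 in the frame of sieve between 0.004 and 0.06 m and z of sieve in the frame of box above 0.06 m and horizontal distance between sieve and box below 0.15 m), for 0.1 s.
At the end, for the whole second after the job is handed in: All small cells rest inside the box, both large cells rest in the sieve, and the sieve stands released and still, flat (tilt under 0.05 rad, underside under 8 mm above the lid's underside), in the box lid, its centre within 30 mm of the lid's centre along each of the lid's sides (x of small1 in the frame of box between -0.133 and 0.133 m and y of small1 in the frame of box between -0.093 and 0.093 m and z of small1 in the frame of box between 0 and 0.05 m and x of small2 in the frame of box between -0.133 and 0.133 m and y of small2 in the frame of box between -0.093 and 0.093 m and z of small2 in the frame of box between 0 and 0.05 m and x of small3 in the frame of box between -0.133 and 0.133 m and y of small3 in the frame of box between -0.093 and 0.093 m and z of small3 in the frame of box between 0 and 0.05 m and x of small4 in the frame of box between -0.133 and 0.133 m and y of small4 in the frame of box between -0.093 and 0.093 m and z of small4 in the frame of box between 0 and 0.05 m and x of large1 in the frame of sieve between -0.072 and 0.072 m and y of large1 in the frame of sieve between -0.072 and 0.072 m and z of large1 in the frame of sieve between 0.004 and 0.06 m and x of large2 in the frame of sieve between -0.072 and 0.072 m and y of large2 in the frame of sieve between -0.072 and 0.072 m and z of large2 in the frame of sieve between 0.004 and 0.06 m and x of sieve in the frame of tray between -0.03 and 0.03 m and y of sieve in the frame of tray between -0.03 and 0.03 m and z of sieve in the frame of tray below 0.008 m and angle between sieve's own z axis and vertical below 0.05 rad and linear speed of sieve below 0.02 m/s and linear speed of each of small1, small2, small3, small4, large1, large2 below 0.03 m/s); the robot touches nothing.
It fails at once if The sieve is tipped more than 0.12 rad (7 degrees) from level (angle between sieve's own z axis and vertical above 0.12 rad).
It fails at once if A bystander is moved more than 30 mm or tipped over (distance of any of upright, pencils, stapler, cards from where it was at the start of the episode above 0.03 m or angle between any of upright, pencils, stapler, cards's own z axis and vertical above 0.4 rad).
It also fails if it takes over 64 s, if anything falls off the work surface, if the arm or the gripper's body presses on something with over 40 N, if the wrist force passes 120 N, or if a joint passes its speed limit or range.

## Working session

There is one attempt and no reset: what is moved stays moved. The work goes in short steps, Python scripts to look and compute and a tool call to move; the robot and the scene stay as the last step left them, time stands still between calls to the robot, and variables do not carry over. Pictures are saved under pics/ and viewed, at most 10 in all, crops included, and the job is handed in when it is done.

Besides the shell and the picture viewer there is one more tool, called after "Emit:" in YAML: its name, and indented under it one key for each argument. move_arm: Moves the arm, as the interface text tells. Its arguments: {"type":"object","properties":{"increments":{"type":"array"},"force":{"type":"number"}},"required":["increments"]}

```bash
mkdir -p pics; python3 - <<'E'
from station import arm
import cv2,numpy as np
s=arm.get_state();print({k:np.round(s[k],3).tolist() for k in('t','eef_pos','ee_rot','q','width')})
for c in('top','side'):
    cv2.imwrite(f'pics/{c}0.png',arm.grab_frame(c))
    for n in('sieve','sieve_handle','box','tray','upright','pencils','stapler','cards','large1','small1'):
        try: print(c,n,[(np.round(d['position'],3).tolist(),round(d['score'],2)) for d in arm.pinpoint(c,n)][:5])
        except Exception as e: print(n,e)
print(arm.get_state()['t'])
for c in('top','side','wrist'):
    i=arm.camera_info(c);print(c,np.round(i['K'],1).tolist(),np.round(i['extrinsics'],3).tolist())
E
```

```text
{'t': 0.0, 'eef_pos': [0.205, -0.643, 0.291], 'ee_rot': [3.14, -0.0, -2.833], 'q': [-0.974, 0.359, 0.011, -0.0, -1.224, -0.288], 'width': 0.088}
top sieve [([0.506, -0.507, 0.001], 0.85), ([0.473, -0.308, 0.0], 0.7), ([0.219, -0.284, 0.001], 0.66)]
top sieve_handle [([0.217, -0.282, 0.167], 0.91), ([0.506, -0.509, 0.092], 0.8), ([0.472, -0.306, 0.127], 0.74), ([0.471, -0.302, 0.006], 0.44)]
top box [([0.454, 0.331, -0.002], 0.82)]
top tray [([0.626, -0.017, -0.0], 0.56)]
top upright [([0.383, 0.121, 0.003], 0.65)]
top pencils [([0.392, -0.11, -0.0], 0.76), ([0.448, -0.325, 0.019], 0.44)]
top stapler [([0.758, -0.259, 0.005], 0.6), ([0.445, -0.322, 0.02], 0.52)]
top cards [([0.758, 0.272, 0.001], 0.69), ([0.506, -0.286, 0.022], 0.64)]
top large1 [([0.449, -0.326, 0.018], 0.85)]
top small1 [([0.485, -0.272, 0.016], 0.66), ([0.435, -0.304, 0.018], 0.65), ([0.455, -0.339, 0.02], 0.61), ([0.516, -0.305, 0.017], 0.45)]
side sieve [([0.471, -0.307, -0.001], 0.85), ([0.505, -0.505, -0.0], 0.66), ([0.215, -0.282, 0.003], 0.66)]
side sieve_handle [([0.477, -0.304, 0.129], 0.9), ([0.508, -0.512
[... 398 characters left out ...]
-0.377, 0.021], 0.6), ([0.38, 0.119, 0.0], 0.46), ([0.497, -0.286, 0.019], 0.44)]
side small1 [([0.39, -0.114, 0.002], 0.63), ([0.763, 0.274, -0.005], 0.6)]
1.1
top [[405.0, 0.0, 285.5], [0.0, 405.0, 208.8], [0.0, 0.0, 1.0]] [[0.006, -0.979, 0.204, 0.295], [-1.0, -0.005, 0.005, -0.079], [-0.004, -0.204, -0.979, 1.05], [0.0, 0.0, 0.0, 1.0]]
side [[449.6, 0.0, 279.4], [0.0, 449.6, 217.9], [0.0, 0.0, 1.0]] [[-0.914, -0.244, 0.323, 0.055], [-0.405, 0.548, -0.732, 0.895], [0.002, -0.8, -0.6, 0.868], [0.0, 0.0, 0.0, 1.0]]
wrist [[294.6, 0.0, 278.6], [0.0, 294.6, 208.7], [0.0, 0.0, 1.0]] [[-0.304, 0.907, 0.291, 0.126], [0.953, 0.29, 0.093, -0.668], [0.0, 0.305, -0.952, 0.383], [0.0, 0.0, 0.0, 1.0]]
```

View pics/top0.png

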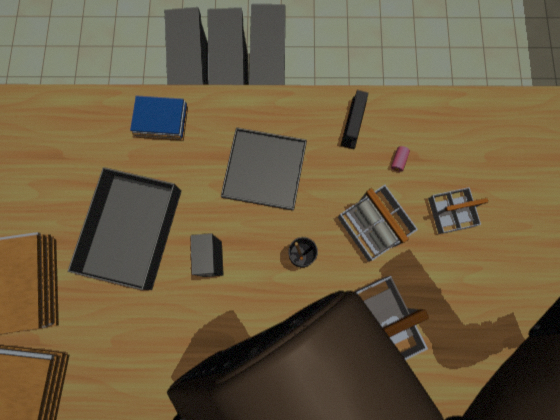

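View pics/side0.png

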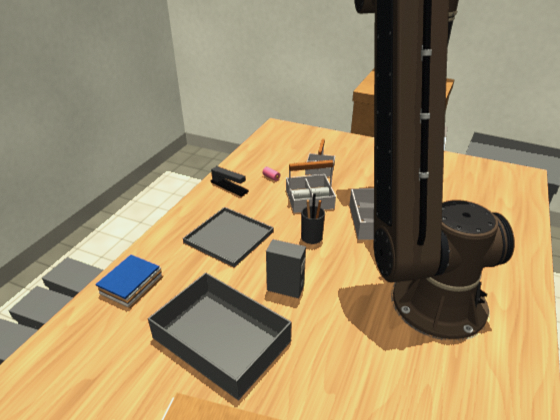

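Top picture: three pans could be taken for the sieve. They are the loaded middle one at (378,222) with handle z≈0.128, a small one at (458,210) with handle z≈0.09, and a big one at (395,320) with handle z≈0.167. The pink cell at (401,158) is the decoy. The description (131 mm handle, loaded) picks the middle one. The box is at (125,230), the lid at (264,168), the pot at (302,252), the file at (205,255), the stapler at (355,120) and the cards at (158,117).

```bash
cat > h.py <<'E'
from station import arm
import cv2,numpy as np
def proj(cam,px,z):
    i=arm.camera_info(cam);K=np.array(i['K']);T=np.array(i['extrinsics'])
    px=np.atleast_2d(px).astype(float)
    d=np.c_[px,np.ones(len(px))]@np.linalg.inv(K).T@T[:3,:3].T
    return T[:3,3]+d*((z-T[2,3])/d[:,2])[:,None]
def rect(P):
    (c,s,a)=cv2.minAreaRect((P[:,:2]*1000).astype(np.float32));return np.round(np.array(c)/1000,4),np.round(s,1),round(a,1)
def largest(m):
    cs,_=cv2.findContours(m.astype(np.uint8),cv2.RETR_EXTERNAL,cv2.CHAIN_APPROX_NONE);return max(cs,key=cv2.contourArea)[:,0]
E
python3 - <<'E'
from h import *
im=arm.grab_frame('top')
for n,z in(('tray',.018),('box',.07)):
    m=arm.silhouettes('top',n)[0]['pixels'];c=largest(m);h=cv2.convexHull(c)
    q=cv2.approxPolyDP(h,8,True)[:,0];P=proj('top',q,z);print(n,q.tolist(),np.round(P,3).tolist(),rect(proj('top',c,z)))
hsv=cv2.cvtColor(im,cv2.COLOR_BGR2HSV)
for p in((372,195),(388,216),(402,235),(440,225)):print(p,im[p[1],p[0]],hsv[p[1],p[0]])
cr=im[150:290,310:500];cv2.imwrite('pics/crop.png',cv2.resize(cr,None,fx=4,fy=4,interpolation=cv2.INTER_CUBIC))
E
```

```text
tray [[235, 128], [307, 140], [293, 209], [221, 196]] [[0.734, 0.065, 0.018], [0.701, -0.13, 0.018], [0.51, -0.093, 0.018], [0.544, 0.096, 0.018]] (array([ 0.6217, -0.0159]), array([201.3, 203.9]), 80.2)
box [[104, 168], [179, 189], [150, 289], [69, 271]] [[0.603, 0.386, 0.07], [0.549, 0.193, 0.07], [0.303, 0.247, 0.07], [0.345, 0.445, 0.07]] (array([0.4522, 0.3172]), array([211.5, 271.1]), 77.2)
(372, 195) [ 34  80 132] [ 14 189 132]
(388, 216) [ 25  74 125] [ 15 204 125]
(402, 235) [ 31  81 135] [ 14 196 135]
(440, 225) [47 47 48] [ 0  5 48]
```

View pics/crop.png

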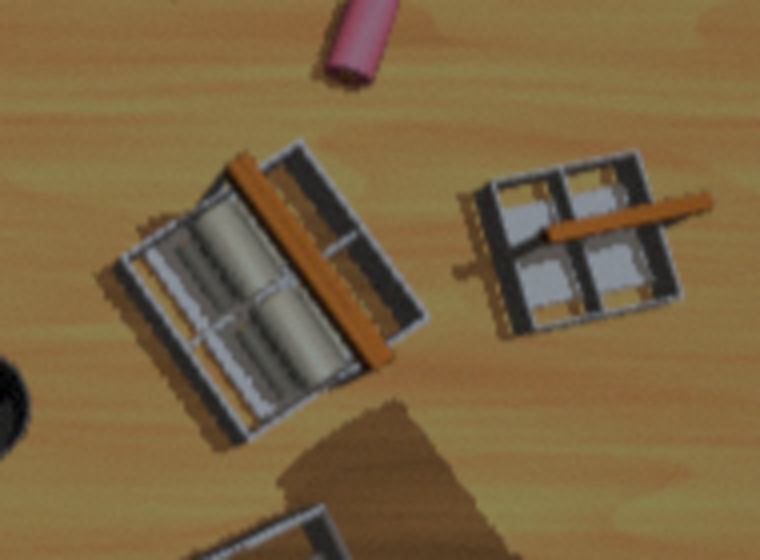

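The crop shows the loaded pan: rib, two large cells side by side, small cells along them, and pan corners at about (122,262), (298,143), (428,318) and (245,440). The empty small sieve on the right and the pink cell are look-alikes, so the middle one is the right choice.

```bash
python3 - <<'E'
from h import *
o=np.array([310,150]);
c=np.array([[122,262],[298,143],[428,318],[245,440]])/4+o
P=proj('top',c,.05)[:,:2];print('pan',P.mean(0),[(round(float(np.hypot(*d)),3),round(float(np.degrees(np.arctan2(d[1],d[0]))),1)) for d in np.diff(np.r_[P,P[:1]],axis=0)])
h=np.array([[237,160],[382,362]])/4+o
H=proj('top',h,.142)[:,:2];d=H[1]-H[0];print('handle',H.mean(0),np.hypot(*d),np.degrees(np.arctan2(d[1],d[0])))
for cam in('top','side'):
  arm.grab_frame(cam)
  print([(np.round(x['position'],3).tolist(),round(x['score'],2)) for x in arm.pinpoint(cam,'sieve_handle')])
E
```

```text
pan [ 0.47063076 -0.3061837 ] [(0.138, -55.6), (0.136, -145.9), (0.139, 123.2), (0.133, 33.4)]
handle [ 0.47172246 -0.30613174] 0.14006555570835494 -146.52814479334808
[([0.218, -0.279, 0.174], 0.96), ([0.468, -0.306, 0.129], 0.66), ([0.507, -0.506, 0.095], 0.65)]
[([0.509, -0.512, 0.093], 0.88), ([0.473, -0.306, 0.129], 0.69)]
```

Emit:
move_arm:
  increments:
    - {"jaw": 1, "twist": -0.0933}
    - {"jaw": 1, "twist": -0.0933}
    - {"jaw": 1, "twist": -0.0934}
    - {"jaw": 1, "dx": -0.034, "dy": 0.011}
    - {"jaw": 1, "dx": -0.034, "dy": 0.011}
    - {"jaw": 1, "dx": -0.034, "dy": 0.011}
    - {"jaw": 1, "dx": -0.034, "dy": 0.011}
    - {"jaw": 1, "dx": -0.034, "dy": 0.011}
    - {"jaw": 1, "dx": -0.034, "dy": 0.011}
    - {"jaw": 1, "dx": -0.034, "dy": 0.011}
    - {"jaw": 1, "dx": -0.034, "dy": 0.011}
    - {"jaw": 1, "dx": -0.034, "dy": 0.011}
  force: 50

```text
$.increments[0]: bad value
```

Emit:
move_arm:
  increments:
    - {"jaw": 1, "dx": -0.034, "dy": 0.011}
    - {"jaw": 1, "dx": -0.034, "dy": 0.011}
    - {"jaw": 1, "dx": -0.034, "dy": 0.012}
    - {"jaw": 1}
    - {"jaw": 1}
    - {"jaw": 1}

```text
$.increments[0]: bad value
```

```bash
cat >> h.py <<'E'
def delta(x,y,z=None,yaw=None):
    s=arm.get_state();p=np.array(s['eef_pos']);w=s['ee_rot'][2]
    d=np.array([x,y])-p[:2]
    print('t',round(s['t'],2),'pos',np.round(p,4),'rot',np.round(s['ee_rot'],4),'F',np.round(s['force'],1),'w',round(s['width'],4),'g',s['gripper_force'])
    print('dx %.4f dy %.4f'%(d@[np.cos(w),np.sin(w)],d@[np.sin(w),-np.cos(w)]),'dz',None if z is None else round(p[2]-z,4),'twist',None if yaw is None else round(w-yaw,4))
E
python3 - <<'E'
from h import *
delta(.4715,-.306,.178,-2.553)
im=arm.grab_frame('wrist');cv2.imwrite('pics/w1.png',im)
print([(np.round(x['position'],3).tolist(),round(x['score'],2)) for x in arm.pinpoint('wrist','sieve_handle')])
E
```

```text
t 1.45 pos [ 0.2051 -0.6431  0.2922] rot [ 3.1416e+00  1.0000e-04 -2.8328e+00] F [ 0.4 -0.   0.5] w 0.0878 g 0.0
dx -0.3562 dy 0.2402 dz 0.1142 twist -0.2798
[]
```

View pics/w1.png

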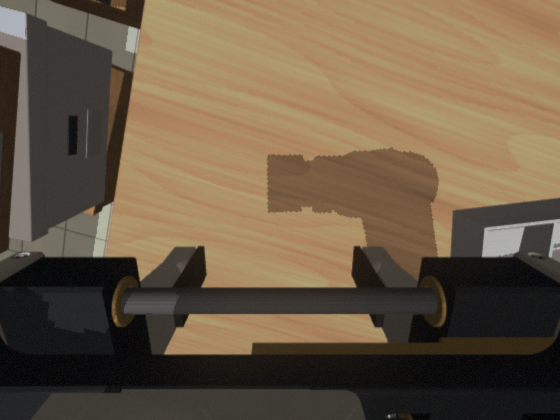

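Both moves were refused, so the picture shows only the table between the open fingers at (280,260). I'll send every key in each row.

Emit:
move_arm:
  increments:
    - {"jaw": 1, "dx": 0, "dy": 0, "dz": 0, "twist": -0.0933}
    - {"jaw": 1, "dx": 0, "dy": 0, "dz": 0, "twist": -0.0933}
    - {"jaw": 1, "dx": 0, "dy": 0, "dz": 0, "twist": -0.0933}
    - {"jaw": 1, "dx": -0.034, "dy": 0.011, "dz": 0, "twist": 0}
    - {"jaw": 1, "dx": -0.034, "dy": 0.011, "dz": 0, "twist": 0}
    - {"jaw": 1, "dx": -0.034, "dy": 0.011, "dz": 0, "twist": 0}
    - {"jaw": 1, "dx": -0.034, "dy": 0.011, "dz": 0, "twist": 0}
    - {"jaw": 1, "dx": -0.034, "dy": 0.011, "dz": 0, "twist": 0}
    - {"jaw": 1, "dx": -0.034, "dy": 0.011, "dz": 0, "twist": 0}
    - {"jaw": 1, "dx": -0.034, "dy": 0.011, "dz": 0, "twist": 0}
    - {"jaw": 1, "dx": -0.034, "dy": 0.011, "dz": 0, "twist": 0}
    - {"jaw": 1, "dx": -0.034, "dy": 0.011, "dz": 0, "twist": 0}
  force: 50

```text
t: 2.55
eef_pos: [0.4055, -0.3893, 0.2925]
ee_rot: [-3.141, 0.0, -2.553]
force: [1.1, -1.1, -0.1]
width: 0.0876
gripper_force: 0.0
```

Emit:
move_arm:
  increments:
    - {"jaw": 1, "dx": -0.034, "dy": 0.011, "dz": 0, "twist": 0}
    - {"jaw": 1, "dx": -0.034, "dy": 0.011, "dz": 0, "twist": 0}
    - {"jaw": 1, "dx": -0.034, "dy": 0.011, "dz": 0, "twist": 0}
    - {"jaw": 1, "dx": 0, "dy": 0, "dz": 0, "twist": 0}
    - {"jaw": 1, "dx": 0, "dy": 0, "dz": 0, "twist": 0}

```text
t: 2.97
eef_pos: [0.4723, -0.3052, 0.2923]
ee_rot: [-3.141, 0.0, -2.55]
force: [-0.3, -0.9, -0.6]
width: 0.0878
gripper_force: 0.0
```

```bash
python3 - <<'E'
from h import *
delta(.4715,-.306,.178,-2.553)
im=arm.grab_frame('wrist');cv2.imwrite('pics/w2.png',im)
print([(np.round(x['position'],3).tolist(),round(x['score'],2)) for x in arm.pinpoint('wrist','sieve_handle')])
E
```

```text
t 2.97 pos [ 0.4723 -0.3052  0.2923] rot [-3.1414e+00  2.0000e-04 -2.5496e+00] F [-0.3 -0.9 -0.6] w 0.0878 g 0.0
dx 0.0011 dy -0.0002 dz 0.1143 twist 0.0034
[([0.508, -0.506, 0.093], 0.95), ([0.474, -0.304, 0.134], 0.9)]
```

View pics/w2.png

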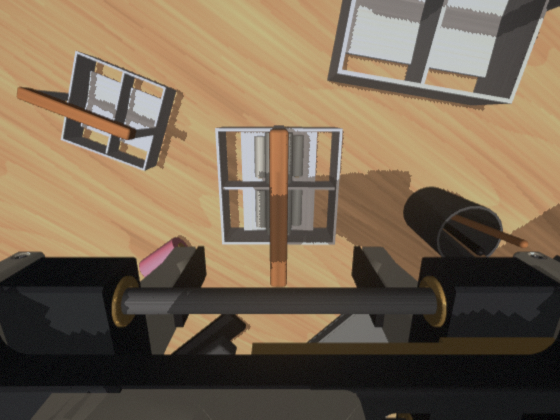

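The wrist picture shows the handle bar at column 279, vertical and centred between the fingers, with cells on either side of it in the pan at (280,185). Next: descend and grip.

Emit:
move_arm:
  increments:
    - {"jaw": 1, "dx": 0.001, "dy": 0, "dz": 0.025, "twist": 0.003}
    - {"jaw": 1, "dx": 0, "dy": 0, "dz": 0.03, "twist": 0}
    - {"jaw": 1, "dx": 0, "dy": 0, "dz": 0.03, "twist": 0}
    - {"jaw": 1, "dx": 0, "dy": 0, "dz": 0.02, "twist": 0}
    - {"jaw": 1, "dx": 0, "dy": 0, "dz": 0.009, "twist": 0}
    - {"jaw": 1, "dx": 0, "dy": 0, "dz": 0, "twist": 0}
    - {"jaw": 0.2, "dx": 0, "dy": 0, "dz": 0, "twist": 0}
    - {"jaw": 0, "dx": 0, "dy": 0, "dz": 0, "twist": 0}
    - {"jaw": -0.3, "dx": 0, "dy": 0, "dz": 0, "twist": 0}
    - {"jaw": -0.5, "dx": 0, "dy": 0, "dz": 0, "twist": 0}
    - {"jaw": -0.7, "dx": 0, "dy": 0, "dz": 0, "twist": 0}
    - {"jaw": -1, "dx": 0, "dy": 0, "dz": 0, "twist": 0}
  force: 50

```text
t: 4.07
eef_pos: [0.4705, -0.3073, 0.1788]
ee_rot: [-3.141, 0.001, -2.556]
force: [-0.2, -0.1, -0.1]
width: 0.0536
gripper_force: 0.0
```

Emit:
move_arm:
  increments:
    - {"jaw": -1, "dx": 0, "dy": 0, "dz": 0, "twist": 0}
    - {"jaw": -1, "dx": 0, "dy": 0, "dz": 0, "twist": 0}
    - {"jaw": -1, "dx": 0, "dy": 0, "dz": 0, "twist": 0}
    - {"jaw": -1, "dx": 0, "dy": 0, "dz": 0, "twist": 0}

```text
t: 4.4
eef_pos: [0.4703, -0.3073, 0.1781]
ee_rot: [3.142, -0.0, -2.556]
force: [0.0, 0.1, 0.2]
width: 0.0264
gripper_force: 0.0
```

Emit:
move_arm:
  increments:
    - {"jaw": -1, "dx": 0, "dy": 0, "dz": 0, "twist": 0}
    - {"jaw": -1, "dx": 0, "dy": 0, "dz": 0, "twist": 0}
    - {"jaw": -1, "dx": 0, "dy": 0, "dz": 0, "twist": 0}
    - {"jaw": -1, "dx": 0, "dy": 0, "dz": 0, "twist": 0}
    - {"jaw": -1, "dx": 0, "dy": 0, "dz": 0, "twist": 0}

```text
t: 4.82
eef_pos: [0.4702, -0.3071, 0.1781]
ee_rot: [3.141, -0.0, -2.556]
force: [0.1, 1.1, 1.0]
width: 0.0157
gripper_force: 50.0
```

Emit:
move_arm:
  increments:
    - {"jaw": -1, "dx": 0, "dy": 0, "dz": -0.004, "twist": 0}
    - {"jaw": -1, "dx": 0, "dy": 0, "dz": -0.008, "twist": 0}
    - {"jaw": -1, "dx": 0, "dy": 0, "dz": -0.014, "twist": 0}
    - {"jaw": -1, "dx": 0, "dy": 0, "dz": -0.02, "twist": 0}
    - {"jaw": -1, "dx": 0, "dy": 0, "dz": -0.025, "twist": 0}
    - {"jaw": -1, "dx": 0, "dy": 0, "dz": -0.028, "twist": 0}
    - {"jaw": -1, "dx": 0, "dy": 0, "dz": -0.028, "twist": 0}
    - {"jaw": -1, "dx": 0, "dy": 0, "dz": -0.025, "twist": 0}
    - {"jaw": -1, "dx": 0, "dy": 0, "dz": -0.018, "twist": 0}
    - {"jaw": -1, "dx": 0, "dy": 0, "dz": -0.012, "twist": 0}
    - {"jaw": -1, "dx": 0, "dy": 0, "dz": -0.006, "twist": 0}
    - {"jaw": -1, "dx": 0, "dy": 0, "dz": 0, "twist": 0}

```text
t: 5.82
eef_pos: [0.4704, -0.3074, 0.3675]
ee_rot: [-3.14, 0.001, -2.556]
force: [0.2, -0.1, -6.3]
width: 0.0156
gripper_force: 50.0
```

```bash
python3 - <<'E'
from h import *
yb=np.radians(-12.8)-np.pi/2
delta(.453,.33,.263,yb)
for cam in('top','side'):
  im=arm.grab_frame(cam); cv2.imwrite(f'pics/l{cam}.png',im)
  for n in('box','sieve','sieve_handle'):print(cam,n,[(np.round(x['position'],3).tolist(),round(x['score'],2)) for x in arm.pinpoint(cam,n)])
E
```

```text
t 5.82 pos [ 0.4704 -0.3074  0.3675] rot [-3.1401e+00  1.3000e-03 -2.5560e+00] F [ 0.2 -0.1 -6.3] w 0.0156 g 49.995065331459045
dx -0.3378 dy 0.5408 dz 0.1045 twist -0.7618
top box []
top sieve [([0.474, -0.305, 0.19], 0.81), ([0.214, -0.283, 0.0], 0.58)]
top sieve_handle [([0.508, -0.51, 0.093], 0.81), ([0.216, -0.282, 0.17], 0.69)]
side box [([0.456, 0.327, -0.001], 0.9)]
side sieve [([0.215, -0.283, 0.002], 0.9), ([0.47, -0.306, 0.185], 0.63), ([0.505, -0.502, 0.0], 0.59)]
side sieve_handle [([0.22, -0.28, 0.169], 0.91), ([0.476, -0.305, 0.316], 0.88)]
```

View pics/lside.png

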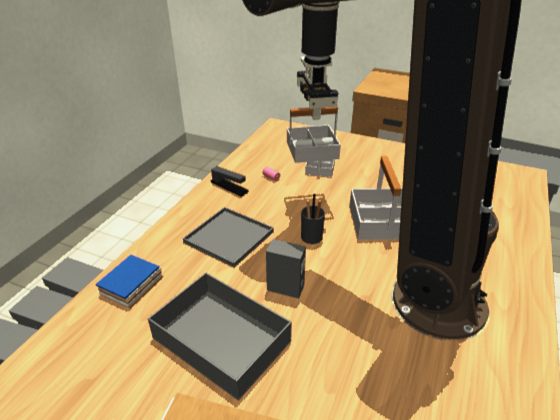

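The sieve is lifted level at (313,140) with the cells in it, and the force reading shows the 6.3 N load. Next I carry it across smoothly.

Emit:
move_arm:
  increments:
    - {"jaw": -1, "dx": -0.0021, "dy": 0.0034, "dz": 0, "twist": 0}
    - {"jaw": -1, "dx": -0.0042, "dy": 0.0068, "dz": 0, "twist": 0}
    - {"jaw": -1, "dx": -0.0064, "dy": 0.0102, "dz": 0, "twist": 0}
    - {"jaw": -1, "dx": -0.0085, "dy": 0.0136, "dz": 0, "twist": 0}
    - {"jaw": -1, "dx": -0.0106, "dy": 0.017, "dz": 0, "twist": 0}
    - {"jaw": -1, "dx": -0.0125, "dy": 0.02, "dz": 0, "twist": 0}
    - {"jaw": -1, "dx": -0.0125, "dy": 0.02, "dz": 0, "twist": 0}
    - {"jaw": -1, "dx": -0.0125, "dy": 0.02, "dz": 0, "twist": 0}
    - {"jaw": -1, "dx": -0.0125, "dy": 0.02, "dz": 0, "twist": 0}
    - {"jaw": -1, "dx": -0.0125, "dy": 0.02, "dz": 0, "twist": 0}
    - {"jaw": -1, "dx": -0.0125, "dy": 0.02, "dz": 0, "twist": 0}
    - {"jaw": -1, "dx": -0.0125, "dy": 0.02, "dz": 0, "twist": 0}

```text
t: 7.22
eef_pos: [0.4634, -0.0802, 0.3665]
ee_rot: [-3.142, 0.001, -2.555]
force: [1.1, 0.0, -5.5]
width: 0.0156
gripper_force: 50.0
```

Emit:
move_arm:
  increments:
    - {"jaw": -1, "dx": -0.0125, "dy": 0.02, "dz": 0, "twist": 0}
    - {"jaw": -1, "dx": -0.0125, "dy": 0.02, "dz": 0, "twist": 0}
    - {"jaw": -1, "dx": -0.0125, "dy": 0.02, "dz": 0, "twist": 0}
    - {"jaw": -1, "dx": -0.0125, "dy": 0.02, "dz": 0, "twist": 0}
    - {"jaw": -1, "dx": -0.0125, "dy": 0.02, "dz": 0, "twist": 0}
    - {"jaw": -1, "dx": -0.0125, "dy": 0.02, "dz": 0, "twist": 0}
    - {"jaw": -1, "dx": -0.0125, "dy": 0.02, "dz": 0, "twist": 0}
    - {"jaw": -1, "dx": -0.0125, "dy": 0.02, "dz": 0, "twist": 0}
    - {"jaw": -1, "dx": -0.0125, "dy": 0.02, "dz": 0, "twist": 0}
    - {"jaw": -1, "dx": -0.0125, "dy": 0.02, "dz": 0, "twist": 0}
    - {"jaw": -1, "dx": -0.0125, "dy": 0.02, "dz": 0, "twist": 0}
    - {"jaw": -1, "dx": -0.0125, "dy": 0.02, "dz": 0, "twist": 0}

```text
t: 8.22
eef_pos: [0.4553, 0.2024, 0.3665]
ee_rot: [3.141, 0.001, -2.555]
force: [-0.1, 0.6, -5.8]
width: 0.0154
gripper_force: 50.0
```

Emit:
move_arm:
  increments:
    - {"jaw": -1, "dx": -0.0125, "dy": 0.02, "dz": 0, "twist": 0}
    - {"jaw": -1, "dx": -0.0125, "dy": 0.02, "dz": 0, "twist": 0}
    - {"jaw": -1, "dx": -0.0125, "dy": 0.02, "dz": 0, "twist": 0}
    - {"jaw": -1, "dx": -0.0106, "dy": 0.017, "dz": 0, "twist": 0}
    - {"jaw": -1, "dx": -0.0085, "dy": 0.0136, "dz": 0, "twist": 0}
    - {"jaw": -1, "dx": -0.0064, "dy": 0.0102, "dz": 0, "twist": 0}
    - {"jaw": -1, "dx": -0.0042, "dy": 0.0068, "dz": 0, "twist": 0}
    - {"jaw": -1, "dx": -0.0021, "dy": 0.0034, "dz": 0, "twist": 0}
    - {"jaw": -1, "dx": 0, "dy": 0, "dz": 0, "twist": -0.02}
    - {"jaw": -1, "dx": 0, "dy": 0, "dz": 0, "twist": -0.04}
    - {"jaw": -1, "dx": 0, "dy": 0, "dz": 0, "twist": -0.06}
    - {"jaw": -1, "dx": 0, "dy": 0, "dz": 0, "twist": -0.08}

```text
t: 9.22
eef_pos: [0.4529, 0.3305, 0.3664]
ee_rot: [-3.142, -0.0, -2.353]
force: [-0.3, -0.5, -6.3]
width: 0.0154
gripper_force: 50.0
```

Emit:
move_arm:
  increments:
    - {"jaw": -1, "dx": 0, "dy": 0, "dz": 0, "twist": -0.09}
    - {"jaw": -1, "dx": 0, "dy": 0, "dz": 0, "twist": -0.09}
    - {"jaw": -1, "dx": 0, "dy": 0, "dz": 0, "twist": -0.09}
    - {"jaw": -1, "dx": 0, "dy": 0, "dz": 0, "twist": -0.09}
    - {"jaw": -1, "dx": 0, "dy": 0, "dz": 0, "twist": -0.08}
    - {"jaw": -1, "dx": 0, "dy": 0, "dz": 0, "twist": -0.06}
    - {"jaw": -1, "dx": 0, "dy": 0, "dz": 0, "twist": -0.04}
    - {"jaw": -1, "dx": 0, "dy": 0, "dz": 0, "twist": -0.02}
    - {"jaw": -1, "dx": 0, "dy": 0, "dz": 0, "twist": 0}
    - {"jaw": -1, "dx": 0, "dy": 0, "dz": 0, "twist": 0}

```text
t: 10.05
eef_pos: [0.4529, 0.331, 0.3663]
ee_rot: [-3.142, 0.0, -1.797]
force: [-0.3, 0.4, -6.2]
width: 0.0157
gripper_force: 50.0
```

```bash
python3 - <<'E'
from h import *
yb=np.radians(-12.8)-np.pi/2
delta(.454,.329,.263,yb)
im=arm.grab_frame('side'); im2=arm.grab_frame('top')
cv2.imwrite('pics/b1.png',np.hstack([cv2.resize(im[100:400,80:380],(400,400)),cv2.resize(im2[130:320,40:230],(400,400))]))
for cam in('side','top'):
  for n in('box','sieve','sieve_handle'):print(cam,n,[(np.round(x['position'],3).tolist(),round(x['score'],2)) for x in arm.pinpoint(cam,n)])
E
```

```text
t 10.05 pos [0.4529 0.331  0.3663] rot [-3.1415e+00  1.0000e-04 -1.7973e+00] F [-0.3  0.4 -6.2] w 0.0157 g 49.99476134777069
dx 0.0017 dy -0.0015 dz 0.1033 twist -0.0031
side box [([0.454, 0.328, -0.0], 0.82), ([0.382, 0.12, -0.002], 0.63), ([0.46, 0.371, 0.21], 0.36)]
side sieve [([0.452, 0.334, 0.186], 0.89), ([0.508, -0.508, -0.002], 0.81), ([0.216, -0.284, -0.001], 0.81), ([0.452, 0.33, -0.0], 0.21)]
side sieve_handle [([0.457, 0.334, 0.32], 0.82), ([0.507, -0.512, 0.091], 0.76), ([0.217, -0.281, 0.168], 0.59)]
top box [([0.455, 0.33, -0.003], 0.65)]
top sieve [([0.216, -0.286, 0.003], 0.84), ([0.455, 0.332, 0.188], 0.74), ([0.506, -0.51, 0.001], 0.67)]
top sieve_handle [([0.451, 0.334, 0.315], 0.83), ([0.508, -0.508, 0.093], 0.77), ([0.219, -0.283, 0.169], 0.59)]
```

View pics/b1.png

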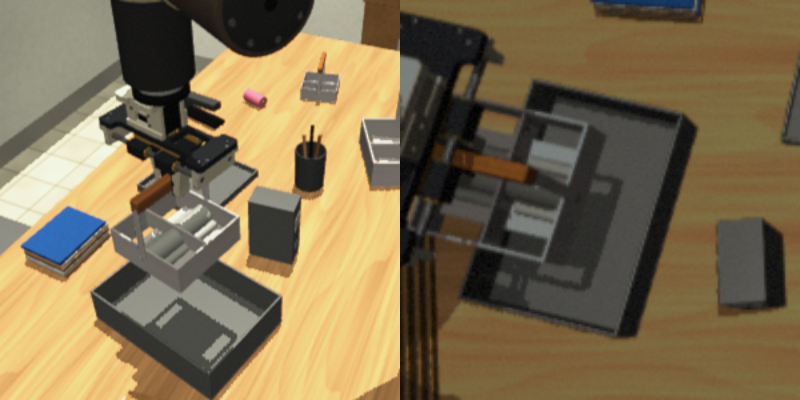

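Left half: the loaded sieve hangs level over the box at about (175,235). Right half: its long side lines up with the box, and all the cells are still in it. Next: lower it, then shake.

Emit:
move_arm:
  increments:
    - {"jaw": -1, "dx": 0.001, "dy": -0.001, "dz": 0.004, "twist": 0}
    - {"jaw": -1, "dx": 0, "dy": 0, "dz": 0.008, "twist": 0}
    - {"jaw": -1, "dx": 0, "dy": 0, "dz": 0.014, "twist": 0}
    - {"jaw": -1, "dx": 0, "dy": 0, "dz": 0.02, "twist": 0}
    - {"jaw": -1, "dx": 0, "dy": 0, "dz": 0.02, "twist": 0}
    - {"jaw": -1, "dx": 0, "dy": 0, "dz": 0.016, "twist": 0}
    - {"jaw": -1, "dx": 0, "dy": 0, "dz": 0.012, "twist": 0}
    - {"jaw": -1, "dx": 0, "dy": 0, "dz": 0.007, "twist": 0}
    - {"jaw": -1, "dx": 0, "dy": 0, "dz": 0.003, "twist": 0}
    - {"jaw": -1, "dx": 0, "dy": 0, "dz": 0, "twist": 0}

```text
t: 11.28
eef_pos: [0.4535, 0.3302, 0.2615]
ee_rot: [3.141, -0.001, -1.796]
force: [0.6, -0.1, -5.9]
width: 0.0157
gripper_force: 50.0
```

Emit:
move_arm:
  increments:
    - {"jaw": -1, "dx": 0, "dy": 0.0255, "dz": 0, "twist": 0}
    - {"jaw": -1, "dx": 0, "dy": 0.0105, "dz": 0, "twist": 0}
    - {"jaw": -1, "dx": 0, "dy": -0.0105, "dz": 0, "twist": 0}
    - {"jaw": -1, "dx": 0, "dy": -0.0255, "dz": 0, "twist": 0}
    - {"jaw": -1, "dx": 0, "dy": -0.0255, "dz": 0, "twist": 0}
    - {"jaw": -1, "dx": 0, "dy": -0.0105, "dz": 0, "twist": 0}
    - {"jaw": -1, "dx": 0, "dy": 0.0105, "dz": 0, "twist": 0}
    - {"jaw": -1, "dx": 0, "dy": 0.0255, "dz": 0, "twist": 0}
    - {"jaw": -1, "dx": 0, "dy": 0.0255, "dz": 0, "twist": 0}
    - {"jaw": -1, "dx": 0, "dy": 0.0105, "dz": 0, "twist": 0}
    - {"jaw": -1, "dx": 0, "dy": -0.0105, "dz": 0, "twist": 0}
    - {"jaw": -1, "dx": 0, "dy": -0.0255, "dz": 0, "twist": 0}

```text
t: 12.28
eef_pos: [0.4518, 0.3313, 0.2637]
ee_rot: [-3.141, 0.002, -1.792]
force: [0.2, 1.4, -5.3]
width: 0.0157
gripper_force: 50.0
```

Emit:
move_arm:
  increments:
    - {"jaw": -1, "dx": 0, "dy": -0.0255, "dz": 0, "twist": 0}
    - {"jaw": -1, "dx": 0, "dy": -0.0105, "dz": 0, "twist": 0}
    - {"jaw": -1, "dx": 0, "dy": 0.0105, "dz": 0, "twist": 0}
    - {"jaw": -1, "dx": 0, "dy": 0.0255, "dz": 0, "twist": 0}
    - {"jaw": -1, "dx": 0, "dy": 0.0255, "dz": 0, "twist": 0}
    - {"jaw": -1, "dx": 0, "dy": 0.0105, "dz": 0, "twist": 0}
    - {"jaw": -1, "dx": 0, "dy": -0.0105, "dz": 0, "twist": 0}
    - {"jaw": -1, "dx": 0, "dy": -0.0255, "dz": 0, "twist": 0}
    - {"jaw": -1, "dx": 0, "dy": -0.0255, "dz": 0, "twist": 0}
    - {"jaw": -1, "dx": 0, "dy": -0.0105, "dz": 0, "twist": 0}
    - {"jaw": -1, "dx": 0, "dy": 0.0105, "dz": 0, "twist": 0}
    - {"jaw": -1, "dx": 0, "dy": 0.0255, "dz": 0, "twist": 0}

```text
t: 13.28
eef_pos: [0.4558, 0.33, 0.2617]
ee_rot: [-3.141, -0.001, -1.799]
force: [-0.1, 1.2, -4.4]
width: 0.0154
gripper_force: 50.0
```

```bash
python3 - <<'E'
from h import *
delta(.454,.329,.263,np.radians(-102.8))
im=arm.grab_frame('side'); im2=arm.grab_frame('top')
cv2.imwrite('pics/b2.png',np.hstack([cv2.resize(im[200:400,120:320],(400,400)),cv2.resize(im2[130:320,40:230],(400,400))]))
for cam in('side','top'):
  for n in('sieve','small1','large1'):print(cam,n,[(np.round(x['position'],3).tolist(),round(x['score'],2)) for x in arm.pinpoint(cam,n)])
E
```

```text
t 13.28 pos [0.4558 0.33   0.2617] rot [-3.1406e+00 -6.0000e-04 -1.7991e+00] F [-0.1  1.2 -4.4] w 0.0154 g 49.99329328536987
dx 0.0013 dy 0.0015 dz -0.0013 twist -0.0049
side sieve [([0.506, -0.507, -0.0], 0.9), ([0.457, 0.331, 0.083], 0.72)]
side small1 [([0.477, 0.291, 0.098], 0.65), ([0.532, 0.354, 0.011], 0.62), ([0.492, 0.354, 0.097], 0.42)]
side large1 [([0.511, 0.355, 0.108], 0.81), ([0.499, 0.295, 0.111], 0.79)]
top sieve [([0.453, 0.333, 0.083], 0.96), ([0.507, -0.507, 0.001], 0.81), ([0.214, -0.281, 0.002], 0.74)]
top small1 [([0.47, 0.294, 0.017], 0.58), ([0.537, 0.354, 0.013], 0.53), ([0.474, 0.361, 0.098], 0.43), ([0.465, 0.298, 0.104], 0.39)]
top large1 [([0.646, -0.38, 0.018], 0.84), ([0.488, 0.293, 0.112], 0.7), ([0.504, 0.356, 0.113], 0.49)]
```

View pics/b2.png

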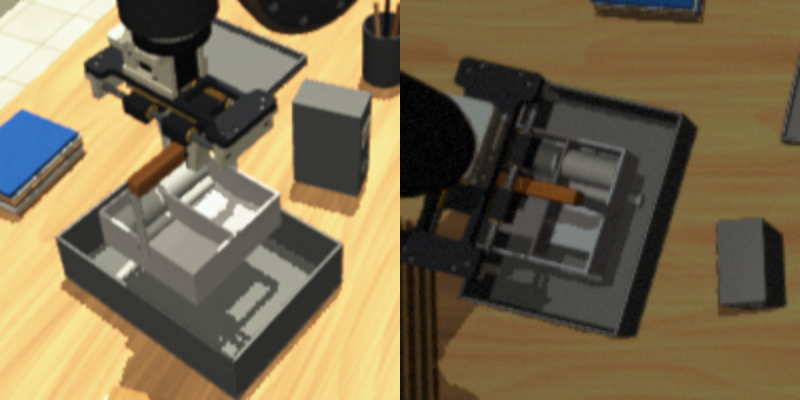

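Shaking works: one fallen cell shows on the box floor at left (125,270) and another at right (640,200). Two more still lie beside the large cells. I'll continue in the same phase.

Emit:
move_arm:
  increments:
    - {"jaw": -1, "dx": 0, "dy": 0.0255, "dz": 0, "twist": 0}
    - {"jaw": -1, "dx": 0, "dy": 0.0105, "dz": 0, "twist": 0}
    - {"jaw": -1, "dx": 0, "dy": -0.0105, "dz": 0, "twist": 0}
    - {"jaw": -1, "dx": 0, "dy": -0.0255, "dz": 0, "twist": 0}
    - {"jaw": -1, "dx": 0, "dy": -0.0255, "dz": 0, "twist": 0}
    - {"jaw": -1, "dx": 0, "dy": -0.0105, "dz": 0, "twist": 0}
    - {"jaw": -1, "dx": 0, "dy": 0.0105, "dz": 0, "twist": 0}
    - {"jaw": -1, "dx": 0, "dy": 0.0255, "dz": 0, "twist": 0}
    - {"jaw": -1, "dx": 0, "dy": 0.0255, "dz": 0, "twist": 0}
    - {"jaw": -1, "dx": 0, "dy": 0.0105, "dz": 0, "twist": 0}
    - {"jaw": -1, "dx": 0, "dy": -0.0105, "dz": 0, "twist": 0}
    - {"jaw": -1, "dx": 0, "dy": -0.0255, "dz": 0, "twist": 0}

```text
t: 14.68
eef_pos: [0.4517, 0.3311, 0.263]
ee_rot: [3.141, 0.001, -1.792]
force: [-0.5, 1.7, -5.3]
width: 0.0155
gripper_force: 50.0
```

Emit:
move_arm:
  increments:
    - {"jaw": -1, "dx": 0, "dy": -0.0255, "dz": 0, "twist": 0}
    - {"jaw": -1, "dx": 0, "dy": -0.0105, "dz": 0, "twist": 0}
    - {"jaw": -1, "dx": 0, "dy": 0.0105, "dz": 0, "twist": 0}
    - {"jaw": -1, "dx": 0, "dy": 0.0255, "dz": 0, "twist": 0}
    - {"jaw": -1, "dx": 0, "dy": 0.0255, "dz": 0, "twist": 0}
    - {"jaw": -1, "dx": 0, "dy": 0.0105, "dz": 0, "twist": 0}
    - {"jaw": -1, "dx": 0, "dy": -0.0105, "dz": 0, "twist": 0}
    - {"jaw": -1, "dx": 0, "dy": -0.0255, "dz": 0, "twist": 0}
    - {"jaw": -1, "dx": 0, "dy": -0.0255, "dz": 0, "twist": 0}
    - {"jaw": -1, "dx": 0, "dy": -0.0105, "dz": 0, "twist": 0}
    - {"jaw": -1, "dx": 0, "dy": 0.0105, "dz": 0, "twist": 0}
    - {"jaw": -1, "dx": 0, "dy": 0.0255, "dz": 0, "twist": 0}

```text
t: 15.68
eef_pos: [0.4556, 0.3299, 0.2613]
ee_rot: [-3.141, -0.001, -1.799]
force: [-1.1, 0.3, -5.2]
width: 0.0156
gripper_force: 50.0
```

Emit:
move_arm:
  increments:
    - {"jaw": -1, "dx": 0, "dy": 0.0255, "dz": 0, "twist": 0}
    - {"jaw": -1, "dx": 0, "dy": 0.0105, "dz": 0, "twist": 0}
    - {"jaw": -1, "dx": 0, "dy": -0.0105, "dz": 0, "twist": 0}
    - {"jaw": -1, "dx": 0, "dy": -0.0255, "dz": 0, "twist": 0}
    - {"jaw": -1, "dx": 0, "dy": -0.0255, "dz": 0, "twist": 0}
    - {"jaw": -1, "dx": 0, "dy": -0.0105, "dz": 0, "twist": 0}
    - {"jaw": -1, "dx": 0, "dy": 0.0105, "dz": 0, "twist": 0}
    - {"jaw": -1, "dx": 0, "dy": 0.0255, "dz": 0, "twist": 0}
    - {"jaw": -1, "dx": 0, "dy": 0, "dz": 0, "twist": 0}
    - {"jaw": -1, "dx": 0, "dy": 0, "dz": 0, "twist": 0}
    - {"jaw": -1, "dx": 0, "dy": 0, "dz": 0, "twist": 0}
    - {"jaw": -1, "dx": 0, "dy": 0, "dz": 0, "twist": 0}

```text
t: 16.68
eef_pos: [0.4538, 0.3305, 0.2623]
ee_rot: [-3.141, 0.0, -1.796]
force: [-0.7, -0.4, -3.7]
width: 0.0157
gripper_force: 50.0
```

```bash
python3 - <<'E'
from h import *
delta(.454,.329,.263,np.radians(-102.8))
im=arm.grab_frame('side'); im2=arm.grab_frame('top')
cv2.imwrite('pics/b3.png',np.hstack([cv2.resize(im[200:400,120:320],(400,400)),cv2.resize(im2[130:320,40:230],(400,400))]))
for cam in('side','top'):
  for n in('sieve','small1','large1'):print(cam,n,[(np.round(x['position'],3).tolist(),round(x['score'],2)) for x in arm.pinpoint(cam,n)])
E
```

```text
t 16.68 pos [0.4538 0.3305 0.2623] rot [-3.1414e+00  3.0000e-04 -1.7957e+00] F [-0.7 -0.4 -3.7] w 0.0157 g 49.995267391204834
dx 0.0014 dy -0.0006 dz -0.0007 twist -0.0015
side sieve [([0.504, -0.506, -0.002], 0.74), ([0.216, -0.282, 0.001], 0.74), ([0.45, 0.37, 0.105], 0.49)]
side small1 [([0.535, 0.352, 0.013], 0.62), ([0.512, 0.348, 0.008], 0.38)]
side large1 [([0.446, 0.369, 0.109], 0.78), ([0.427, 0.309, 0.108], 0.71), ([0.622, -0.013, -0.001], 0.36)]
top sieve [([0.505, -0.505, 0.002], 0.73), ([0.214, -0.282, 0.003], 0.67), ([0.457, 0.332, 0.084], 0.61)]
top small1 [([0.536, 0.353, 0.012], 0.52), ([0.468, 0.299, 0.017], 0.43), ([0.452, 0.332, 0.214], 0.28)]
top large1 [([0.646, -0.377, 0.018], 0.82), ([0.429, 0.305, 0.106], 0.76), ([0.452, 0.37, 0.109], 0.66), ([0.628, -0.016, -0.002], 0.53), ([0.465, 0.301, 0.018], 0.36)]
```

View pics/b3.png

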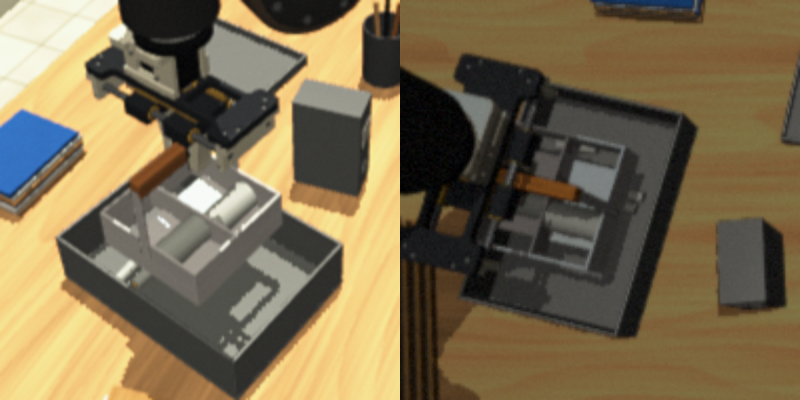

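The large cells have moved freely and the small ones are no longer visible beside them. I'll do one more round, then raise the sieve to look at the box floor with one montage.

Emit:
move_arm:
  increments:
    - {"jaw": -1, "dx": 0, "dy": -0.0255, "dz": 0, "twist": 0}
    - {"jaw": -1, "dx": 0, "dy": -0.0105, "dz": 0, "twist": 0}
    - {"jaw": -1, "dx": 0, "dy": 0.0105, "dz": 0, "twist": 0}
    - {"jaw": -1, "dx": 0, "dy": 0.0255, "dz": 0, "twist": 0}
    - {"jaw": -1, "dx": 0, "dy": 0.0255, "dz": 0, "twist": 0}
    - {"jaw": -1, "dx": 0, "dy": 0.0105, "dz": 0, "twist": 0}
    - {"jaw": -1, "dx": 0, "dy": -0.0105, "dz": 0, "twist": 0}
    - {"jaw": -1, "dx": 0, "dy": -0.0255, "dz": 0, "twist": 0}
    - {"jaw": -1, "dx": 0, "dy": -0.0255, "dz": 0, "twist": 0}
    - {"jaw": -1, "dx": 0, "dy": -0.0105, "dz": 0, "twist": 0}
    - {"jaw": -1, "dx": 0, "dy": 0.0105, "dz": 0, "twist": 0}
    - {"jaw": -1, "dx": 0, "dy": 0.0255, "dz": 0, "twist": 0}

```text
t: 18.08
eef_pos: [0.4556, 0.3298, 0.2613]
ee_rot: [-3.141, -0.001, -1.799]
force: [-0.1, 0.7, -4.3]
width: 0.0154
gripper_force: 50.0
```

Emit:
move_arm:
  increments:
    - {"jaw": -1, "dx": 0, "dy": 0.0255, "dz": 0, "twist": 0}
    - {"jaw": -1, "dx": 0, "dy": 0.0105, "dz": 0, "twist": 0}
    - {"jaw": -1, "dx": 0, "dy": -0.0105, "dz": 0, "twist": 0}
    - {"jaw": -1, "dx": 0, "dy": -0.0255, "dz": 0, "twist": 0}
    - {"jaw": -1, "dx": 0, "dy": 0, "dz": 0, "twist": 0}
    - {"jaw": -1, "dx": 0, "dy": 0, "dz": 0, "twist": 0}
    - {"jaw": -1, "dx": 0, "dy": 0, "dz": 0, "twist": 0}
    - {"jaw": -1, "dx": 0, "dy": 0, "dz": 0, "twist": 0}
    - {"jaw": -1, "dx": 0, "dy": 0, "dz": 0, "twist": 0}
    - {"jaw": -1, "dx": 0, "dy": 0, "dz": 0, "twist": 0}
    - {"jaw": -1, "dx": 0, "dy": 0, "dz": 0, "twist": 0}
    - {"jaw": -1, "dx": 0, "dy": 0, "dz": 0, "twist": 0}

```text
t: 19.08
eef_pos: [0.4534, 0.3305, 0.2622]
ee_rot: [3.142, 0.0, -1.796]
force: [-1.9, -0.3, -4.5]
width: 0.0157
gripper_force: 50.0
```

Emit:
move_arm:
  increments:
    - {"jaw": -1, "dx": 0, "dy": 0, "dz": -0.004, "twist": 0}
    - {"jaw": -1, "dx": 0, "dy": 0, "dz": -0.008, "twist": 0}
    - {"jaw": -1, "dx": 0, "dy": 0, "dz": -0.014, "twist": 0}
    - {"jaw": -1, "dx": 0, "dy": 0, "dz": -0.02, "twist": 0}
    - {"jaw": -1, "dx": 0, "dy": 0, "dz": -0.02, "twist": 0}
    - {"jaw": -1, "dx": 0, "dy": 0, "dz": -0.016, "twist": 0}
    - {"jaw": -1, "dx": 0, "dy": 0, "dz": -0.012, "twist": 0}
    - {"jaw": -1, "dx": 0, "dy": 0, "dz": -0.007, "twist": 0}
    - {"jaw": -1, "dx": 0, "dy": 0, "dz": -0.003, "twist": 0}
    - {"jaw": -1, "dx": 0, "dy": 0, "dz": 0, "twist": 0}
    - {"jaw": -1, "dx": 0, "dy": 0, "dz": 0, "twist": 0}
    - {"jaw": -1, "dx": 0, "dy": 0, "dz": 0, "twist": 0}

```text
t: 20.08
eef_pos: [0.4533, 0.3301, 0.3652]
ee_rot: [3.141, -0.001, -1.796]
force: [0.6, -1.3, -4.5]
width: 0.0158
gripper_force: 50.0
```

```bash
python3 - <<'E'
from h import *
delta(.454,.329,.263,np.radians(-102.8))
F=[]
im=arm.grab_frame('side'); im2=arm.grab_frame('top'); im3=arm.grab_frame('wrist')
for cam in('side','top','wrist'):
  for n in('sieve','small1','large1'):
    print(cam,n,[(np.round(x['position'],3).tolist(),round(x['score'],2)) for x in arm.pinpoint(cam,n)]);F.append(arm.get_state()['force'][2])
print(np.mean(F),np.std(F))
g=lambda a:cv2.convertScaleAbs(a,alpha=1.5,beta=10)
a=cv2.resize(g(im[180:400,120:340]),(400,400),interpolation=cv2.INTER_CUBIC);b=cv2.resize(g(im2[130:320,40:230]),(400,400),interpolation=cv2.INTER_CUBIC)
c=cv2.resize(im3,(400,200+100))[:200];d=np.zeros((200,400,3),np.uint8)
cv2.imwrite('pics/b4.png',np.vstack([np.hstack([a,b]),np.hstack([c,d])]))
E
```

```text
t 20.08 pos [0.4533 0.3301 0.3652] rot [ 3.1407e+00 -1.4000e-03 -1.7959e+00] F [ 0.6 -1.3 -4.5] w 0.0158 g 49.99525308609009
dx 0.0009 dy -0.0009 dz 0.1022 twist -0.0017
side sieve [([0.454, 0.33, 0.189], 0.96), ([0.504, -0.505, -0.001], 0.91), ([0.216, -0.283, 0.0], 0.86)]
side small1 [([0.463, 0.297, 0.012], 0.68), ([0.51, 0.35, 0.009], 0.59), ([0.478, 0.291, 0.007], 0.56), ([0.534, 0.355, 0.011], 0.45)]
side large1 [([0.459, 0.366, 0.206], 0.74), ([0.448, 0.304, 0.211], 0.64), ([0.649, -0.378, 0.018], 0.49)]
top sieve [([0.455, 0.333, 0.187], 0.77), ([0.217, -0.283, 0.003], 0.65), ([0.505, -0.507, 0.001], 0.56)]
top small1 [([0.537, 0.355, 0.012], 0.62), ([0.467, 0.302, 0.017], 0.46), ([0.472, 0.293, 0.014], 0.4)]
top large1 [([0.446, 0.299, 0.207], 0.72), ([0.462, 0.366, 0.211], 0.6), ([0.647, -0.377, 0.019], 0.55)]
wrist sieve [([0.456, 0.334, 0.184], 0.58)]
wrist small1 [([0.54, 0.358, 0.011], 0.37)]
wrist large1 [([0.383, 0.116, -0.003], 0.33)]
-4.816128787028069 0.18316453737627084
```

All four small cells are found on the box floor (z≈0.01): (.463,.297), (.478,.291), (.510,.350) and (.534,.355). Both large ones are in the sieve. Next: carry it to the lid.

Emit:
move_arm:
  increments:
    - {"jaw": -1, "dx": 0.0031, "dy": -0.0025, "dz": 0, "twist": 0}
    - {"jaw": -1, "dx": 0.0062, "dy": -0.0051, "dz": 0, "twist": 0}
    - {"jaw": -1, "dx": 0.0093, "dy": -0.0076, "dz": 0, "twist": 0}
    - {"jaw": -1, "dx": 0.0124, "dy": -0.0101, "dz": 0, "twist": 0}
    - {"jaw": -1, "dx": 0.0155, "dy": -0.0127, "dz": 0, "twist": 0}
    - {"jaw": -1, "dx": 0.0171, "dy": -0.014, "dz": 0, "twist": 0}
    - {"jaw": -1, "dx": 0.0171, "dy": -0.014, "dz": 0, "twist": 0}
    - {"jaw": -1, "dx": 0.0171, "dy": -0.014, "dz": 0, "twist": 0}
    - {"jaw": -1, "dx": 0.0171, "dy": -0.014, "dz": 0, "twist": 0}
    - {"jaw": -1, "dx": 0.0171, "dy": -0.014, "dz": 0, "twist": 0}
    - {"jaw": -1, "dx": 0.0171, "dy": -0.014, "dz": 0, "twist": 0}
    - {"jaw": -1, "dx": 0.0171, "dy": -0.014, "dz": 0, "twist": 0}

```text
t: 21.68
eef_pos: [0.5495, 0.1358, 0.3664]
ee_rot: [-3.141, 0.0, -1.796]
force: [0.3, 1.0, -4.5]
width: 0.0156
gripper_force: 50.0
```

Emit:
move_arm:
  increments:
    - {"jaw": -1, "dx": 0.0171, "dy": -0.014, "dz": 0, "twist": 0}
    - {"jaw": -1, "dx": 0.0171, "dy": -0.014, "dz": 0, "twist": 0}
    - {"jaw": -1, "dx": 0.0171, "dy": -0.014, "dz": 0, "twist": 0}
    - {"jaw": -1, "dx": 0.0171, "dy": -0.014, "dz": 0, "twist": 0}
    - {"jaw": -1, "dx": 0.0171, "dy": -0.014, "dz": 0, "twist": 0}
    - {"jaw": -1, "dx": 0.0155, "dy": -0.0127, "dz": 0, "twist": 0}
    - {"jaw": -1, "dx": 0.0124, "dy": -0.0101, "dz": 0, "twist": 0}
    - {"jaw": -1, "dx": 0.0093, "dy": -0.0076, "dz": 0, "twist": 0}
    - {"jaw": -1, "dx": 0.0062, "dy": -0.0051, "dz": 0, "twist": 0}
    - {"jaw": -1, "dx": 0.0031, "dy": -0.0025, "dz": 0, "twist": 0}
    - {"jaw": -1, "dx": 0, "dy": 0, "dz": 0, "twist": -0.027}
    - {"jaw": -1, "dx": 0, "dy": 0, "dz": 0, "twist": -0.027}

```text
t: 22.68
eef_pos: [0.6248, -0.0149, 0.366]
ee_rot: [3.141, 0.0, -1.741]
force: [-0.5, -0.6, -4.5]
width: 0.0154
gripper_force: 50.0
```

Emit:
move_arm:
  increments:
    - {"jaw": -1, "dx": 0, "dy": 0, "dz": 0, "twist": 0}
    - {"jaw": -1, "dx": 0, "dy": 0, "dz": 0, "twist": 0}
    - {"jaw": -1, "dx": 0, "dy": 0, "dz": 0, "twist": 0}

```text
t: 22.93
eef_pos: [0.6248, -0.0144, 0.3663]
ee_rot: [-3.141, 0.0, -1.742]
force: [-0.3, 0.7, -4.6]
width: 0.0157
gripper_force: 50.0
```

```bash
python3 - <<'E'
from h import *
delta(.624,-.015,.182,-1.742)
for cam in('side','top'):
  arm.grab_frame(cam)
  for n in('sieve','tray','large1'):print(cam,n,[(np.round(x['position'],3).tolist(),round(x['score'],2)) for x in arm.pinpoint(cam,n)])
E
```

```text
t 22.93 pos [ 0.6248 -0.0144  0.3663] rot [-3.1415e+00  1.0000e-04 -1.7422e+00] F [-0.3  0.7 -4.6] w 0.0157 g 49.995245933532715
dx 0.0007 dy 0.0007 dz 0.1843 twist -0.0002
side sieve [([0.625, -0.013, 0.187], 0.93), ([0.215, -0.282, 0.001], 0.75), ([0.505, -0.506, 0.002], 0.61)]
side tray [([0.626, -0.013, -0.004], 0.69)]
side large1 [([0.629, 0.021, 0.212], 0.68), ([0.646, -0.38, 0.019], 0.68), ([0.622, -0.042, 0.208], 0.66)]
top sieve [([0.625, -0.01, 0.186], 0.79), ([0.215, -0.284, 0.001], 0.76), ([0.506, -0.507, 0.003], 0.68), ([0.621, -0.044, 0.21], 0.29)]
top tray [([0.625, -0.017, 0.001], 0.9)]
top large1 [([0.647, -0.379, 0.019], 0.56), ([0.622, -0.043, 0.206], 0.52), ([0.632, 0.021, 0.213], 0.5), ([0.757, 0.272, -0.001], 0.32), ([0.381, 0.116, 0.005], 0.18)]
```

Emit:
move_arm:
  increments:
    - {"jaw": -1, "dx": 0, "dy": 0, "dz": 0.005, "twist": 0}
    - {"jaw": -1, "dx": 0, "dy": 0, "dz": 0.011, "twist": 0}
    - {"jaw": -1, "dx": 0, "dy": 0, "dz": 0.018, "twist": 0}
    - {"jaw": -1, "dx": 0, "dy": 0, "dz": 0.025, "twist": 0}
    - {"jaw": -1, "dx": 0, "dy": 0, "dz": 0.027, "twist": 0}
    - {"jaw": -1, "dx": 0, "dy": 0, "dz": 0.026, "twist": 0}
    - {"jaw": -1, "dx": 0, "dy": 0, "dz": 0.022, "twist": 0}
    - {"jaw": -1, "dx": 0, "dy": 0, "dz": 0.018, "twist": 0}
    - {"jaw": -1, "dx": 0, "dy": 0, "dz": 0.012, "twist": 0}
    - {"jaw": -1, "dx": 0, "dy": 0, "dz": 0.007, "twist": 0}
    - {"jaw": -1, "dx": 0, "dy": 0, "dz": 0.004, "twist": 0}
    - {"jaw": -1, "dx": 0, "dy": 0, "dz": 0.002, "twist": 0}

```text
t: 24.33
eef_pos: [0.6251, -0.0148, 0.189]
ee_rot: [-3.141, -0.0, -1.742]
force: [-1.2, 0.2, -4.9]
width: 0.0158
gripper_force: 50.0
```

Emit:
move_arm:
  increments:
    - {"jaw": -1, "dx": 0, "dy": 0, "dz": 0.002, "twist": 0}
    - {"jaw": -1, "dx": 0, "dy": 0, "dz": 0.002, "twist": 0}
    - {"jaw": -1, "dx": 0, "dy": 0, "dz": 0.002, "twist": 0}
    - {"jaw": -1, "dx": 0, "dy": 0, "dz": 0, "twist": 0}
    - {"jaw": -1, "dx": 0, "dy": 0, "dz": 0, "twist": 0}

```text
t: 24.75
eef_pos: [0.625, -0.0148, 0.1835]
ee_rot: [-3.141, 0.0, -1.742]
force: [-0.2, -0.1, -4.5]
width: 0.015
gripper_force: 50.0
```

Emit:
move_arm:
  increments:
    - {"jaw": -1, "dx": 0, "dy": 0, "dz": 0.001, "twist": 0}
    - {"jaw": -1, "dx": 0, "dy": 0, "dz": 0.001, "twist": 0}
    - {"jaw": -1, "dx": 0, "dy": 0, "dz": 0, "twist": 0}
    - {"jaw": -1, "dx": 0, "dy": 0, "dz": 0, "twist": 0}

```text
t: 25.08
eef_pos: [0.6252, -0.0147, 0.1821]
ee_rot: [-3.14, 0.0, -1.742]
force: [-2.0, 0.9, 3.8]
width: 0.0156
gripper_force: 50.0
```

Contact: the load has gone and the tool feels +3.8 N. Releasing.

Emit:
move_arm:
  increments:
    - {"jaw": -0.5, "dx": 0, "dy": 0, "dz": 0, "twist": 0}
    - {"jaw": -0.4, "dx": 0, "dy": 0, "dz": 0, "twist": 0}
    - {"jaw": -0.2, "dx": 0, "dy": 0, "dz": 0, "twist": 0}
    - {"jaw": 0, "dx": 0, "dy": 0, "dz": 0, "twist": 0}
    - {"jaw": 0.2, "dx": 0, "dy": 0, "dz": 0, "twist": 0}
    - {"jaw": 0.4, "dx": 0, "dy": 0, "dz": 0, "twist": 0}
    - {"jaw": 0.6, "dx": 0, "dy": 0, "dz": 0, "twist": 0}
    - {"jaw": 0.6, "dx": 0, "dy": 0, "dz": 0, "twist": 0}
    - {"jaw": 0.6, "dx": 0, "dy": 0, "dz": 0, "twist": 0}

```text
t: 25.83
eef_pos: [0.6249, -0.0148, 0.1811]
ee_rot: [-3.142, 0.0, -1.742]
force: [-0.3, 0.4, -0.7]
width: 0.0664
gripper_force: 0.0
```

Emit:
move_arm:
  increments:
    - {"jaw": 0.6, "dx": 0, "dy": 0, "dz": -0.01, "twist": 0}
    - {"jaw": 0.6, "dx": 0, "dy": 0, "dz": -0.02, "twist": 0}
    - {"jaw": 0.6, "dx": 0, "dy": 0, "dz": -0.03, "twist": 0}
    - {"jaw": 0.6, "dx": 0, "dy": 0, "dz": -0.03, "twist": 0}
    - {"jaw": 0.6, "dx": 0, "dy": 0, "dz": -0.03, "twist": 0}
    - {"jaw": 0.6, "dx": 0, "dy": 0, "dz": -0.02, "twist": 0}
    - {"jaw": 0.6, "dx": 0, "dy": 0, "dz": -0.01, "twist": 0}
    - {"jaw": 0.6, "dx": 0, "dy": 0, "dz": 0, "twist": 0}
    - {"jaw": 0.6, "dx": 0, "dy": 0, "dz": 0, "twist": 0}
    - {"jaw": 0.6, "dx": 0, "dy": 0, "dz": 0, "twist": 0}
    - {"jaw": 0.6, "dx": 0, "dy": 0, "dz": 0, "twist": 0}
    - {"jaw": 0.6, "dx": 0, "dy": 0, "dz": 0, "twist": 0}

```text
t: 26.83
eef_pos: [0.6245, -0.0148, 0.3297]
ee_rot: [3.139, -0.001, -1.742]
force: [-0.8, 0.1, 0.1]
width: 0.0703
gripper_force: 0.0
```

```bash
python3 - <<'E'
from h import *
delta(.624,-.015,.182,-1.742)
im=arm.grab_frame('side'); cv2.imwrite('pics/end.png',cv2.resize(im[130:420,80:380],(620,600),interpolation=cv2.INTER_CUBIC));arm.grab_frame('top')
for cam in('side','top'):
  for n in('sieve','tray','large1','small1'):print(cam,n,[(np.round(x['position'],3).tolist(),round(x['score'],2)) for x in arm.pinpoint(cam,n)])
E
```

```text
t 26.83 pos [ 0.6245 -0.0148  0.3297] rot [ 3.1393e+00 -9.0000e-04 -1.7420e+00] F [-0.8  0.1  0.1] w 0.0703 g 0.0
dx 0.0002 dy 0.0005 dz 0.1477 twist -0.0
side sieve [([0.625, -0.013, 0.004], 0.71), ([0.219, -0.284, -0.002], 0.66)]
side tray [([0.625, -0.011, -0.001], 0.68)]
side large1 [([0.622, -0.042, 0.026], 0.62), ([0.625, -0.012, 0.011], 0.59), ([0.651, -0.377, 0.015], 0.52)]
side small1 [([0.464, 0.296, 0.011], 0.68), ([0.514, 0.349, 0.008], 0.64), ([0.478, 0.294, 0.007], 0.6), ([0.755, -0.26, 0.0], 0.39)]
top sieve [([0.216, -0.283, 0.002], 0.86), ([0.625, -0.015, 0.003], 0.67), ([0.504, -0.506, -0.001], 0.61), ([0.76, -0.255, 0.006], 0.3)]
top tray []
top large1 [([0.649, -0.381, 0.02], 0.81), ([0.633, 0.021, 0.027], 0.78), ([0.758, 0.274, -0.001], 0.65), ([0.624, -0.046, 0.022], 0.58)]
top small1 [([0.475, 0.293, 0.012], 0.47), ([0.465, 0.301, 0.014], 0.37)]
```

View pics/end.png

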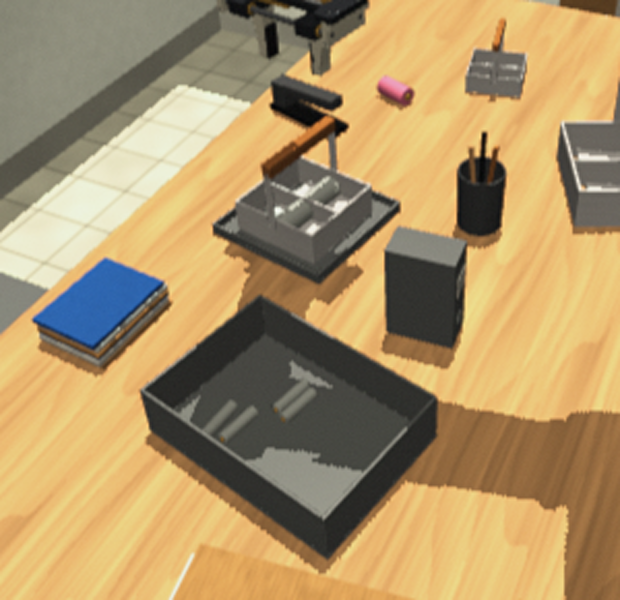

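The four small cells lie in the box at (225,420) and (295,400). The sieve with both large cells stands flat and released in the lid at (305,210), and nothing else has been disturbed.

```bash
python3 -c "
from station import arm;print(arm.job_done())"
```

```text
the job is handed in; nothing more can be done
None
```

The job is handed in: all four small cells are in the box, and the sieve with both large cells stands released in the lid, as the last picture shows (about 27 s used); the hand-in call gave no verdict.

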